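Unbolt the optics enclosure and hold its gate ajar

TASK

I need to reach the lens mount in the small metal enclosure. Tip its loose lid up by the fin at the far edge, the front edge still resting on the rim, then lift the lid off and set it down flat on the bench away from the enclosure, fin up; next lift the sagging bolt by its knob so that its nose clears the keeper's bent lip, draw it all the way back, and pull the self-closing gate about 30 degrees open. Finish while still holding the gate there with the gripper, and do not knock over or shift the other things around it.

Things in the scene. Friction and masses are not known exactly. Their poses are not given: they have to be found in the camera images.
- enclosure: Small fixed open-topped box of grey-painted sheet metal, 120 (its x, depth) x 160 (its y, width) x 85 mm high, walls 6 mm, a gate as its front. Origin: centre of its underside, on the bench; its -x side (front, with gate and bolt) faces the robot within about 15 degrees. The right front stile is widened to y = -108 mm and carries the keeper.
- lid: Loose grey-painted metal lid, 134 (x) x 172 (y) mm, 110 to 210 g: a 4 mm plate (z 10 to 14 mm) with a thin skirt 10 mm deep hanging outside the rim on all sides (2 to 5 mm play); its front skirt also keeps the gate shut. Origin: middle of the lid, at the skirt's lower edge (0 when flat on the bench, 75 mm up when seated). Axes as the enclosure's when seated.
- lid_tab (a point): Grip point on the lid's upright fin: fin 28 (x) x 12 (y, pinch it across this) mm, standing from z 14 to 48 mm of the lid at x = +48 mm (near the far edge), y = 0; this point is at z = 36 mm.
- lid_front_edge (a point): Point on the lid's underside above the front rim, at x -60, y 0, z 10 mm of the lid: the lid tips about the line through it along the lid's y. It coincides with front_rim when seated (within the play).
- front_rim (a point): Middle of the top edge of the enclosure's front, at x -60, y 0, z 85 mm of the enclosure.
- gate: The enclosure's front: a grey-painted panel 144 x 78 x 6 mm, upright, hinged along its left (+y) edge, with the bolt and its two guides on its front face (guides reach 30 mm out, up to 69 mm high). The body includes the bolt. Origin on the hinge axis at bench height.
- gate_hinge (a point): Foot of the gate's vertical hinge axis, at x -62, y +73 mm of the enclosure, z = 0.
- gate_swing (a joint): Gate angle in rad: 0 shut, grows as the free (right) end swings out towards the robot, up to 1.3. A spring shuts it: about 0.14 N m when shut, 0.32 N m at 0.5 rad (3 to 4 N at the knob).
- bolt_knob (a point): Middle of the bolt's upright knob, a dark steel cylinder 18 mm across and 25 mm tall on a 10 mm stem; with the bolt sagging and bolt_draw 0 it is at x -80, y -50, z 111.5 mm of the enclosure, standing free 20 mm in front of the gate and above its top edge (83 mm). Knob and bolt ride on the gate.
- bolt_draw (a joint): Bolt travel along the gate in m: grows as the bolt is drawn towards the hinge (+y of the enclosure while the gate is shut), 0 to 0.038 (stop). Starts at 0 to 0.005; unless lifted the nose meets the keeper's lip at about 0.007; the gate is free from about 0.025. About 1 N of friction; stays where it is left.
- bolt_lift (a joint): Height of the bolt in its tall guides in m: 0 sagging (falls back by its 100 g when let go), 0.014 at the top. The nose clears the lip above about 0.0085.
- lens_mount_in: Lens in a ring mount on a short post, 32 x 32 x 66 mm, standing loose inside the enclosure. Origin: centre of its foot.
- tape: Roll of dark tape lying flat, 55 mm across, 19 mm high, on the bench left of the enclosure. Origin: centre of its underside.
- cube: Black optics cube with brass-ringed ports, 34 mm, on the bench right of the enclosure. Origin: centre of its underside.
- vial: Amber screw-cap vial, 27 mm across, 60 mm tall, on the bench left in front of the enclosure. Origin: centre of its underside. The bench to the right of the enclosure at x 0.43 to 0.58, y -0.22 to -0.40 is free.
- keeper_top (a point): Middle of the top edge of the keeper's bent-up lip, at x -78, y -78, z 37.5 mm of the enclosure. The keeper is a steel channel at x -60 to -95, y -76 to -106, z 21 to 58 mm of the enclosure; the lip closes the foot of its end next to the gate, and the bolt's downturned nose (8 mm long, reaching to z = 29 mm) hangs behind it.

How it is judged:
By the outcome, as a careful person would: the job done as asked, in the order asked, and still so for the second after the job is handed in, while the arm keeps its last pose, push and grip.
It also fails if it takes over 51 s, if anything falls off the work surface, if the arm or the gripper's body presses on something with over 40 N, if the wrist force passes 120 N, or if a joint passes its speed limit or range.

ROBOT

A 7-joint arm with a two-finger parallel gripper is mounted at the origin on a cart in front of the work surface, level with it; the furniture and walls round the work are solid. World frame = base frame: x ahead of the robot, y to its left, z up, the work surface at z = 0. Lengths are in m, angles in rad, forces in N, time in s.
With the tool pointing down it reaches from about 0.425 to 0.925 m from the base axis. Payload 6.8 kg.
Tool frame: the origin (TCP) lies on the front face of the gripper's body, between the roots of the fingers; the fingertips stand 73 mm ahead of it and the grasp point (between the pads) lies 54 mm ahead of it (env.nose_length is the distance from the TCP to the fingertips, in m); z points along the fingers, y is the direction in which the jaws open and shut (so a half turn about z gives the same grasp; the last joint's range is limited). The gripper opens to 85 mm and grips with 20 to 120 N. Pads are 22 mm wide; open, the fingers measure 114 mm over their backs; the gripper's body (76 mm by 85 mm) begins 54 mm behind the grasp point. The pads swing forward as they close: fully open they stand 13 mm farther back than shut.
Start: joints at [1.105, 0.477, 0.022, 1.555, -0.011, 1.109, -0.083], TCP at [0.236, -0.632, 0.304] pointing down, gripper open.
Joint ranges: [-2.96, 2.96], [-0.34, 2.1], [-1.41, 1.46], [0.24, 2.44], [-1.37, 4.51], [0.17, 1.92], [-2.96, 2.96]. Speed limits (rad/s): [2.39, 2.39, 3.14, 3.14, 3.14, 3.14, 3.14].

INTERFACE

Orientations are given as a unit quaternion [w, x, y, z].
In Python, from cell import env, kin, camera, calibration, job gives the robot as it stands. The module is installed in compiled form; this text tells all that it offers. Calls block until the motion is done:
- env.reach(position, orientation): joint-space move of the TCP to a pose.
- env.movel(position, velocity=0.15, rot=None, stop_force=None): straight line of the TCP; rot=None keeps the orientation; velocity is the mean speed in m/s. With stop_force (N) it stops when the force on the tool has changed by that much, and returns True; else False.
- env.goto_joints(angles): joint-space move.
- env.grip(opening, f_grip=None): finger opening in m; f_grip is the grip in N (None keeps the last); returns when the fingers have stopped.
- env.dwell(seconds).
- kin.inverse_kinematics(position, orientation): joint angles nearest the present ones, or None.
- env.get_state(): the state.
- camera(name): name is "scene" or "top"; returns (picture, depth): 420x560x3 uint8, blue, green, red; 420x560 float32, m along the optical axis (not along the pixel's ray), 0 where there is no reading.
- calibration(name): a dict with "fx", "fy", "cx", "cy" (pixels), "rvec" (rotation vector, rad) and "tvec" (3), from world to camera coordinates, as OpenCV has them. Camera axes: x right, y down, z forward; pixel columns grow to the right and rows downward; lengths in m; the calibration is good to about 2 mm. A picture is of the moment at which its call begins. calibration takes no time and is no camera call.
A pose or a line that the arm cannot do raises env.PlanningError and nothing moves.
- job.job_done(): hands the job in, once; it reports no verdict.
The state is a dict: "time": time; "qpos": joint angles; "joint_velocities": joint speeds; "joint_torque": joint torques, N m; "tcp_pos": TCP position; "orientation": TCP orientation; "force": force on the tool from outside, world axes, zero at the start; "torque": the same for the moment, N m; "opening": finger opening in m.
Only numpy, scipy, OpenCV 4.12 (cv2) and the standard library are available. Lean on these libraries where they do the work, as an engineer would, in place of code of your own. Each camera call takes 0.05 s, during which the arm holds its last target.

## Working session

There is one attempt and no reset: what is moved stays moved. The work goes in short steps, each a Python script; the robot and the scene stay as the last script left them, time stands still between calls to the robot, and variables do not carry over. Pictures are saved under pics/ and viewed, and the job is handed in when it is done.

```bash
mkdir -p pics; ls
python3 - <<'E'
from cell import env,kin,camera,calibration,job
import cv2,numpy as np
for n in("scene","top"):
    p,d=camera(n); cv2.imwrite(f"pics/{n}0.png",p); np.savez(f"pics/{n}0.npz",p=p,d=d)
    c=calibration(n); print(n,c)
s=env.get_state(); print(s["time"],s["tcp_pos"],s["orientation"],s["opening"],s["force"])
E
```

```text
pics
scene {'fx': 399.1923858115242, 'fy': 399.1923858115242, 'cx': 280.83808386916024, 'cy': 209.9698873723018, 'rvec': array([ 2.0624078 , -0.92930492,  0.44710196]), 'tvec': array([-0.35857679,  0.34812403,  0.53219345])}
top {'fx': 454.7963242683608, 'fy': 454.7963242683608, 'cx': 281.8181486303667, 'cy': 206.4005287371737, 'rvec': array([ 2.12973643, -2.11930327,  0.14991459]), 'tvec': array([0.05629087, 0.56280341, 0.89321653])}
0.1 [ 0.2362391  -0.63186256  0.3030176 ] [-8.14965273e-04  9.84038913e-01  1.77951440e-01 -1.97163993e-04] 0.08546096678282292 [-0.42242395 -0.20145897  0.27873547]
```

View pics/scene0.png

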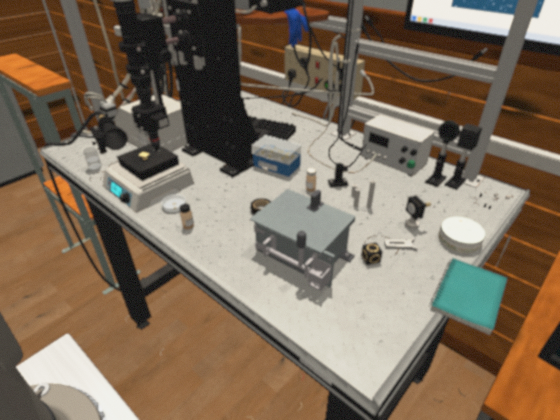

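View pics/top0.png

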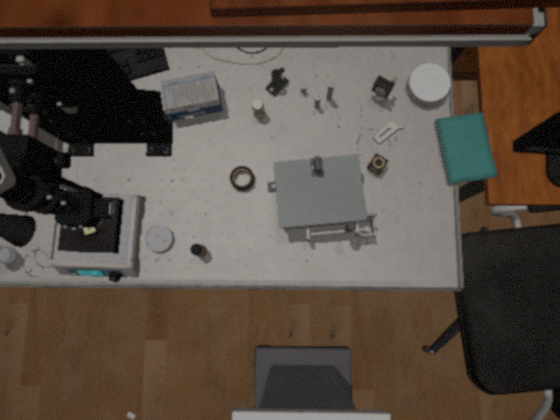

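The scene view shows the enclosure at about (305,235), with its fin at (315,200), knob at (301,240) and keeper at (320,272). In the top view the lid corners are near (275,160), (360,155), (367,220) and (280,228). I'll measure these from depth.

```bash
cat > h.py <<'E'
import numpy as np,cv2
from cell import env,kin,camera,calibration,job
from scipy.spatial.transform import Rotation as R
def cloud(n,d):
    c=calibration(n); v,u=np.mgrid[0:420,0:560]
    P=np.stack([(u-c["cx"])/c["fx"]*d,(v-c["cy"])/c["fy"]*d,d],-1)
    Rm=cv2.Rodrigues(c["rvec"])[0]
    W=(P-c["tvec"])@Rm
    W[d<=0]=np.nan
    return W
def proj(n,X):
    c=calibration(n)
    K=np.array([[c["fx"],0,c["cx"]],[0,c["fy"],c["cy"]],[0,0,1]])
    return cv2.projectPoints(np.array(X,float).reshape(-1,3),c["rvec"],c["tvec"],K,None)[0][:,0]
E
python3 - <<'E'
from h import *
for n in("scene","top"):
    z=np.load(f"pics/{n}0.npz");W=cloud(n,z["d"])
    print(n,"origin px",proj(n,[[0,0,0],[.5,0,0],[.5,-.3,0]]).round())
    for (u,v) in ([(315,200),(301,240),(320,272),(305,220),(400,300),(371,252),(262,207),(186,215)] if n=="scene" else [(319,165),(320,190),(350,228),(367,228),(377,163),(242,178),(198,250),(410,230),(272,186)]):
        print(u,v,W[v,u].round(4))
    m=(np.abs(W[...,2]-.089)<.006)&(W[...,0]>.3)&(W[...,0]<.8)&(np.abs(W[...,1])<.3)
    lab,L,st,ce=cv2.connectedComponentsWithStats(m.astype(np.uint8))
    i=1+np.argmax(st[1:,4]); Q=W[L==i]
    r=cv2.minAreaRect((Q[:,:2]*1000).astype(np.float32)); print(len(Q),r,Q[:,2].mean(),cv2.boxPoints(r))
    for lo,hi in((.1,.16),):
        m=(W[...,2]>lo)&(W[...,2]<hi)&(W[...,0]>.35)&(W[...,0]<.75)&(W[...,1]>-.2)&(W[...,1]<.15)
        lab,L,st,ce=cv2.connectedComponentsWithStats(m.astype(np.uint8))
        for i in range(1,lab):
            if st[i,4]>5: print(lo,st[i],np.nanmean(W[L==i],0).round(4),np.nanmin(W[L==i],0).round(4),np.nanmax(W[L==i],0).round(4))
E
```

```text
scene origin px [[ 12. 471.]
 [268. 267.]
 [399. 353.]]
315 200 [ 0.6296 -0.0151  0.1087]
301 240 [ 0.5079 -0.0775  0.116 ]
320 272 [ 0.5219 -0.114   0.0477]
305 220 [ 0.5848 -0.0255  0.0881]
400 300 [ 0.6006 -0.2462  0.0015]
371 252 [ 0.6476 -0.1496  0.0319]
262 207 [6.407e-01 1.538e-01 5.000e-04]
186 215 [0.4666 0.2214 0.0434]
3482 ((589.3190307617188, -24.873626708984375), (137.5142364501953, 194.98837280273438), 6.0586838722229) 0.088920534538135 [[ 510.65576   64.81888]
 [ 531.2362  -129.08035]
 [ 667.9823  -114.56613]
 [ 647.40186   79.3331 ]]
0.1 [310 189  11  16 131] [ 0.6325 -0.0126  0.1147] [ 0.6215 -0.018   0.1   ] [ 0.6495 -0.0034  0.1248]
0.1 [296 230  10  17 153] [ 0.51   -0.0748  0.1176] [ 0.5045 -0.0813  0.1002] [ 0.5215 -0.0651  0.1293]
top origin px [[310. 493.]
 [310. 239.]
 [451. 240.]]
319 165 [ 0.6308 -0.0138  0.1231]
320 190 [ 0.5883 -0.0173  0.091 ]
350 228 [ 0.5082 -0.0701  0.131 ]
367 228 [ 0.5177 -0.1145  0.0522]
377 163 [ 0.659  -0.1421  0.0324]
242 178 [0.6328 0.1479 0.0029]
198 250 [0.4708 0.2272 0.0595]
410 230 [ 0.5199 -0.2144  0.0006]
272 186 [0.6139 0.0817 0.0079]
5710 ((588.8443603515625, -25.7440185546875), (135.97540283203125, 193.62852478027344), 5.663122177124023) 0.08935342187219915 [[ 511.6349    63.88874]
 [ 530.74207 -128.79474]
 [ 666.05383 -115.37678]
 [ 646.94666   77.3067 ]]
0.1 [313 156   8  17 109] [ 0.6337 -0.0097  0.12  ] [ 0.6213 -0.0163  0.1004] [ 0.6494 -0.0032  0.1281]
0.1 [345 221  11  11  88] [ 0.5122 -0.0711  0.1243] [ 0.505  -0.0805  0.1007] [ 0.5221 -0.0636  0.132 ]
```

Run:
```python
import cv2
p=cv2.imread("pics/top0.png")[130:280,170:440];cv2.imwrite("pics/tc.png",cv2.resize(p,None,fx=2.9,fy=2.9,interpolation=cv2.INTER_CUBIC))
p=cv2.imread("pics/scene0.png")[170:310,220:420];cv2.imwrite("pics/sc.png",cv2.resize(p,None,fx=4,fy=4,interpolation=cv2.INTER_CUBIC))
```

```text
(no output)
```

View pics/tc.png

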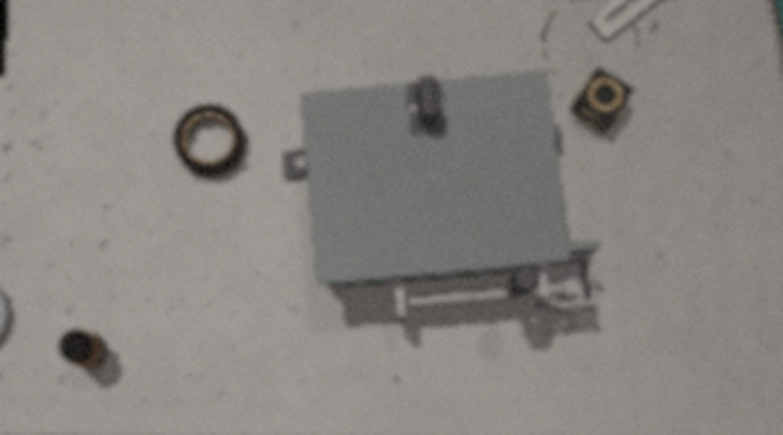

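View pics/sc.png

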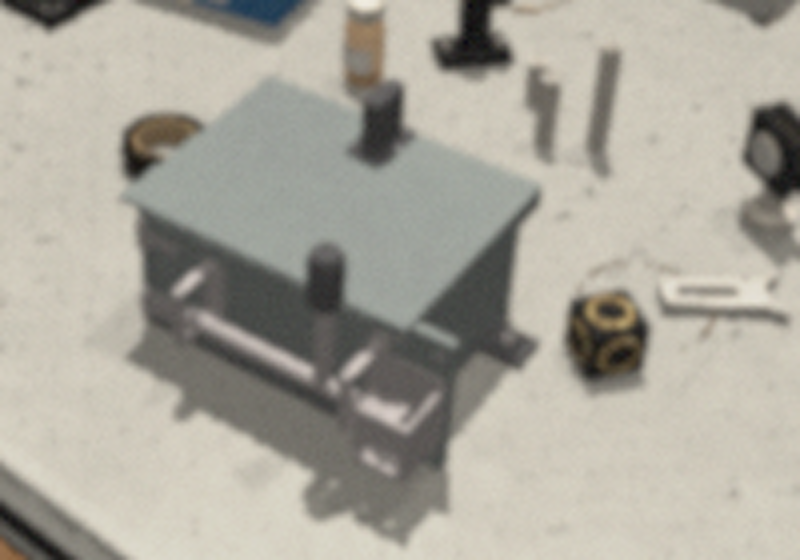

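```bash
cat >> h.py <<'E'
def rayplane(n,uv,z):
    c=calibration(n);Rm=cv2.Rodrigues(c["rvec"])[0]
    uv=np.array(uv,float).reshape(-1,2)
    r=np.c_[(uv[:,0]-c["cx"])/c["fx"],(uv[:,1]-c["cy"])/c["fy"],np.ones(len(uv))]@Rm
    o=-c["tvec"]@Rm
    return o+r*((z-o[2])/r[:,2])[:,None]
E
python3 - <<'E'
from h import *
from scipy.optimize import minimize
for n in("top","scene"):
    z=np.load(f"pics/{n}0.npz");W=cloud(n,z["d"])
    m=(np.abs(W[...,2]-.089)<.007)&(W[...,0]>.45)&(W[...,0]<.72)&(W[...,1]>-.16)&(W[...,1]<.12)
    # include fin/knob occluding pixels excluded; template: rectangle coverage
    m2=m|((W[...,2]>.095)&(W[...,0]>.56)&(W[...,0]<.72)&(W[...,1]>-.16)&(W[...,1]<.12))
    m2=cv2.morphologyEx(m2.astype(np.uint8),cv2.MORPH_OPEN,np.ones((9,9),np.uint8))
    v,u=np.mgrid[0:420,0:560]; uv=np.c_[u.ravel(),v.ravel()]
    X=rayplane(n,uv,.089)[:,:2]; M=m2.ravel().astype(float)
    sel=(np.abs(X[:,0]-.59)<.15)&(np.abs(X[:,1]+.02)<.18);X=X[sel];M=M[sel]
    def f(p):
        c,s=np.cos(p[2]),np.sin(p[2]);d=X-p[:2]
        a=d@[c,s];b=d@[-s,c]
        t=1/(1+np.exp(np.clip(np.maximum(np.abs(a)-.067,np.abs(b)-.086)/.0008,-50,50)))
        return np.mean((t-M)**2)
    best=min((minimize(f,[.587,-.02,y0],method="Nelder-Mead",options=dict(initial_simplex=[[.587,-.02,y0],[.595,-.02,y0],[.587,-.01,y0],[.587,-.02,y0+.05]],xatol=1e-5,fatol=1e-9)) for y0 in(.05,.1,.13)),key=lambda r:r.fun)
    p=best.x;print(n,p,best.fun,np.degrees(p[2]))
    Rz=lambda a:np.array([[np.cos(a),-np.sin(a)],[np.sin(a),np.cos(a)]])
    print("fin pred",p[:2]+Rz(p[2])@[.048,0],"knob pred",p[:2]+Rz(p[2])@[-.08,-.05],"keeper",p[:2]+Rz(p[2])@[-.078,-.09])
    for lo,hi,cc in((.112,.13,(.63,-.01)),(.112,.135,(.51,-.07)),(.05,.062,(.52,-.115))):
        k=(W[...,2]>lo)&(W[...,2]<hi)&(np.hypot(W[...,0]-cc[0],W[...,1]-cc[1])<.025)
        Q=W[k];a=(Q[:,:2]-p[:2])@Rz(p[2]);print(k.sum(),"lid-frame min/max/mean",a.min(0).round(4),a.max(0).round(4),a.mean(0).round(4),Q[:,2].max())
E
```

```text
top [ 0.58733465 -0.01474551  0.10442409] 0.006844035753665794 5.983059498713192
fin pred [ 0.63507318 -0.00974226] knob pred [ 0.51298215 -0.0728119 ] keeper [ 0.51914063 -0.11238554]
95 lid-frame min/max/mean [ 0.0345 -0.0063] [0.0621 0.0055] [ 0.0475 -0.0002] 0.12811722330621378
78 lid-frame min/max/mean [-0.088  -0.0581] [-0.0708 -0.0409] [-0.0801 -0.0487] 0.1319935492754362
77 lid-frame min/max/mean [-0.0948 -0.1056] [-0.0596 -0.0777] [-0.0821 -0.0956] 0.061749028009515504
scene [ 0.58667894 -0.01598019  0.1128391 ] 0.019415218451086794 6.465204288456622
fin pred [ 0.63437368 -0.0105754 ] knob pred [ 0.51281769 -0.07467019] keeper [ 0.51930896 -0.11419061]
83 lid-frame min/max/mean [ 0.0346 -0.0059] [0.0635 0.0062] [ 0.0467 -0.0013] 0.12479296732406384
105 lid-frame min/max/mean [-0.0881 -0.0567] [-0.071  -0.0401] [-0.0823 -0.0496] 0.12927458617780796
172 lid-frame min/max/mean [-0.0955 -0.1059] [-0.0571 -0.0681] [-0.0762 -0.0919] 0.06190654596332905
```

Lid and enclosure agree to about 1 mm at (0.587, -0.015) with a yaw of about 6°. The bench's right edge looks close in the pictures, so I'll check the free placing area before using it.

Run:
```python
from h import *
for n in("top","scene"):
    z=np.load(f"pics/{n}0.npz");W=cloud(n,z["d"])
    print(n)
    for x in (.36,.40,.42,.44,.48,.52,.56,.60,.65):
        row=[]
        for y in np.arange(-.18,-.46,-.02):
            uv=proj(n,[[x,y,0]])[0].round().astype(int)
            row.append("%4d"%round(W[uv[1],uv[0],2]*1000) if 0<=uv[0]<560 and 0<=uv[1]<420 and np.isfinite(W[uv[1],uv[0],2]) else "  --")
        print(x," ".join(row))
```

```text
top
0.36 -882 -878 -878 -879 -884 -879 -882 -397 -384 -385 -382 -386 -384 -389 -382
0.4   -4   -3   -2    4    0    4    0   -1 -383 -384 -386 -384 -385 -389 -384
0.42   -1    2    3    0    1   -2    0    3 -384 -383 -380 -390 -384 -386 -381
0.44   -3    2    0    0    0   -1    2 -389 -383 -389 -385 -382 -384 -386 -385
0.48   -1    0    1    0    3    0    2 -387 -386 -385 -384 -384 -386 -381 -382
0.52    0    0    2   -1   -1    0   -1 -892 -880 -876 -805 -398 -403 -397 -390
0.56    0   -2    3    0    0    0    1 -880 -878 -876 -883 -227 -221 -873 -888
0.6   -1   -1    1    1    0   -3    1 -403 -345 -347 -139 -127 -127 -130 -132
0.65    1    1    2    1    1   -2   12   11   12   13   13   13 -128 -133 -130
scene
0.36 -877 -878 -879 -882 -214 -216 -213   --   --   --   --   --   --   --   --
0.4   -2   -3   -2   -3   -1   -2   -2   -8 -878   --   --   --   --   --   --
0.42    0    0   -1   -1   -1    1    0  -28 -717 -879   --   --   --   --   --
0.44    0   -2   -1    0    0   -1   -1   -1 -882 -876 -879   --   --   --   --
0.48    0    0   -1   -2    0    0   -1  -31 -824 -885 -881 -880 -879 -844   --
0.52    0   -1   -2    0   --   -1    0   -3 -697 -882 -870 -879 -890 -129 -132
0.56    1    2    0   -1    0   -1    0   -8 -648 -875 -881 -877 -874 -131 -128
0.6    0    0    0    1    0   -2   -2   -3 -767 -777   -- -764 -769 -131 -132
0.65    2   -1   -1    0    0   -1   12   11   13   11   13 -644 -659 -132 -131
```

The table check corrects the brief: the bench ends at about y = -0.317, with the front edge at about x = 0.385. So y down to -0.40 isn't all bench. The lid will be turned about 90° and placed at centre (0.505, -0.233), which fits fully on it. Next I'll check IK for the waypoints.

```bash
cat >> h.py <<'E'
C=np.array([.587,-.015]);PSI=np.radians(6.0)
def W3(p,c=C,psi=PSI):  # enclosure frame -> world
    p=np.array(p,float); return np.r_[c+[np.cos(psi)*p[0]-np.sin(psi)*p[1],np.sin(psi)*p[0]+np.cos(psi)*p[1]],p[2]]
def quat(Rt): q=Rt.as_quat(); return [q[3],q[0],q[1],q[2]]
def down(a): return R.from_euler("z",a)*R.from_euler("x",np.pi)
def st(t=""):
    s=env.get_state();print(t,"t%.2f"%s["time"],"p",np.round(s["tcp_pos"],4),"F",np.round(s["force"],1),"M",np.round(s["torque"],2),"op %.4f"%s["opening"]);return s
ZG=.113
def tip(th,slide=0.,up=0.):
    """TCP pose with the lid tipped th about front rim"""
    Rl=R.from_euler("z",PSI)*R.from_euler("y",-th)
    tcp_l=np.array([.108,0,ZG+.054-.085])
    p=W3([-.060-slide,0,.085])+Rl.apply(tcp_l)+[0,0,up]
    return p,Rl*R.from_euler("x",np.pi)
E
python3 - <<'E'
from h import *
def ik(t,p,r):
    q=kin.inverse_kinematics(list(p),quat(r));print(t,np.round(p,3),None if q is None else np.round(q,2));return q
flip=R.from_euler("z",np.pi)
for f in (R.identity(),flip):
    for th,up in((0,.08),(0,0),(.2,0),(.4,0),(.4,.1)):
        p,r=tip(th,0,up);ik((th,up),p,r*f)
c2=np.array([.505,-.233])
for psi2 in(np.radians(-84),np.radians(-90),np.radians(90)):
    for f in (R.identity(),flip):
        for z in(.038+.054,.2):
            p=W3([.048,0,z],c2,psi2);ik(("place",np.degrees(psi2)),p,down(psi2)*f)
E
```

```text
(0, 0.08) [ 0.635 -0.01   0.247] [ 0.14  0.49 -0.31  1.69  0.17  0.99 -1.69]
(0, 0) [ 0.635 -0.01   0.167] [ 0.1   0.57 -0.25  1.75  0.18  0.84 -1.7 ]
(0.2, 0) [ 0.616 -0.012  0.187] [ 0.13  0.46 -0.26  1.91  0.21  0.59 -1.72]
(0.4, 0) [ 0.595 -0.014  0.203] [ 0.11  0.36 -0.23  2.07  0.22  0.32 -1.75]
(0.4, 0.1) [ 0.595 -0.014  0.303] [ 0.36  0.25 -0.5   1.97  0.23  0.56 -1.74]
(0, 0.08) [ 0.635 -0.01   0.247] [ 0.44  0.57 -0.73  1.67  0.43  1.06  1.25]
(0, 0) [ 0.635 -0.01   0.167] [ 0.42  0.67 -0.71  1.73  0.52  0.94  1.17]
(0.2, 0) [ 0.616 -0.012  0.187] [ 0.47  0.55 -0.72  1.89  0.58  0.7   1.11]
(0.4, 0) [ 0.595 -0.014  0.203] [ 0.49  0.43 -0.69  2.05  0.69  0.42  0.99]
(0.4, 0.1) [ 0.595 -0.014  0.303] [ 0.52  0.28 -0.69  1.96  0.33  0.58  1.31]
('place', np.float64(-84.0)) [ 0.51  -0.281  0.092] [ 0.2   0.62  0.26  1.94 -0.26  0.61 -2.41]
('place', np.float64(-84.0)) [ 0.51  -0.281  0.2  ] [ 0.21  0.45  0.25  1.89 -0.15  0.82 -2.51]
('place', np.float64(-84.0)) [ 0.51  -0.281  0.092] [ 0.65  0.63 -0.34  1.91  0.32  0.66  0.23]
('place', np.float64(-84.0)) [ 0.51  -0.281  0.2  ] [ 0.69  0.47 -0.38  1.85  0.23  0.86  0.3 ]
('place', np.float64(-90.0)) [ 0.505 -0.281  0.092] [ 0.19  0.62  0.28  1.95 -0.28  0.61 -2.49]
('place', np.float64(-90.0)) [ 0.505 -0.281  0.2  ] [ 0.19  0.45  0.27  1.9  -0.16  0.81 -2.6 ]
('place', np.float64(-90.0)) [ 0.505 -0.281  0.092] [ 0.64  0.62 -0.32  1.92  0.3   0.65  0.14]
('place', np.float64(-90.0)) [ 0.505 -0.281  0.2  ] [ 0.68  0.46 -0.36  1.87  0.21  0.85  0.21]
('place', np.float64(90.0)) [ 0.505 -0.185  0.092] [ 0.54  0.58 -0.39  2.01  0.37  0.61 -0.1 ]
('place', np.float64(90.0)) [ 0.505 -0.185  0.2  ] [ 0.59  0.42 -0.44  1.95  0.24  0.82  0.02]
('place', np.float64(90.0)) [ 0.505 -0.185  0.092] [ 0.05  0.57  0.24  2.05 -0.25  0.56 -2.68]
('place', np.float64(90.0)) [ 0.505 -0.185  0.2  ] [ 0.08  0.38  0.19  1.99 -0.1   0.78 -2.81]
```

Run:
```python
from h import *
F=R.from_euler("z",np.pi)
env.grip(.045,60)
p,r=tip(0,0,.06)
env.reach(list(p),quat(r*F));st("above")
p,r=tip(0)
print(env.movel(list(p),.12,stop_force=8));st("down")
pc,d=camera("scene");cv2.imwrite("pics/s1.png",pc[120:320,200:440].repeat(3,0).repeat(3,1))
```

```text
above t3.20 p [ 0.6348 -0.0113  0.2269] F [0.9 0.6 0.6] M [-0.04 -0.04 -0.  ] op 0.0448
False
down t3.85 p [ 0.635  -0.0098  0.1673] F [1.5 0.1 0.3] M [ 0.04 -0.    0.04] op 0.0451
```

View pics/s1.png

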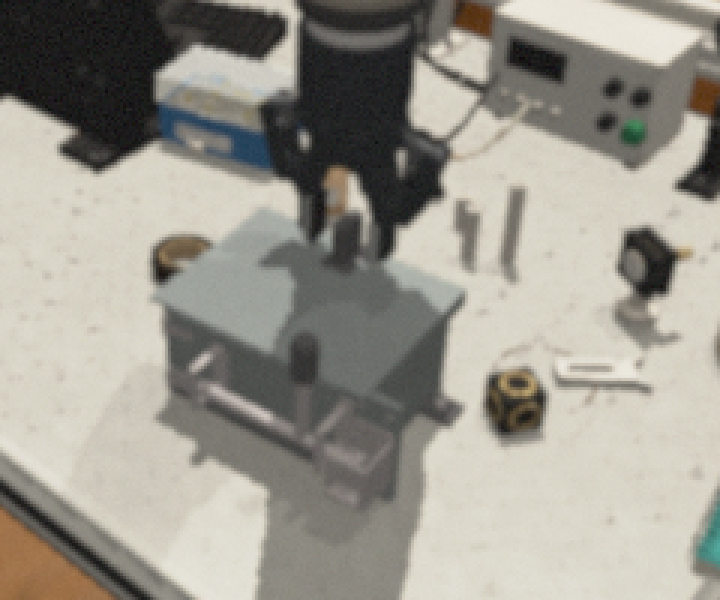

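The fin (347,240 in the crop) stands midway between the open pads. Next I'll grip it and tip the lid.

Run:
```python
from h import *
F=R.from_euler("z",np.pi)
env.grip(0,60);st("grip")
for th in(5,10,15,20,24):
    p,r=tip(np.radians(th),slide=.002*th/24)
    env.movel(list(p),.06,rot=quat(r*F));st(th)
pc,d=camera("scene");cv2.imwrite("pics/s2.png",pc[120:320,200:440].repeat(3,0).repeat(3,1));np.savez("pics/s2.npz",p=pc,d=d)
pc,d=camera("top");np.savez("pics/t2.npz",p=pc,d=d)
```

```text
grip t4.29 p [ 0.6353 -0.0099  0.1679] F [ 0.1 -1.2  4.9] M [-0.08  0.11 -0.03] op 0.0110
5 t4.64 p [ 0.6262 -0.0111  0.176 ] F [ 0.1 -0.2  0.7] M [-0.02  0.47  0.03] op 0.0110
10 t4.99 p [ 0.6179 -0.012   0.184 ] F [-0.5 -0.2 -0.8] M [-0.09  0.36 -0.05] op 0.0113
15 t5.34 p [ 0.6089 -0.0128  0.1918] F [-0.1  0.  -1.9] M [-0.02  0.27  0.01] op 0.0108
20 t5.69 p [ 0.599  -0.0138  0.1988] F [ 0.3 -0.1 -1.1] M [-0.03  0.42 -0.01] op 0.0112
24 t6.01 p [ 0.5907 -0.0147  0.2037] F [-0.7 -0.6 -1.7] M [-0.05  0.5   0.02] op 0.0109
```

View pics/s2.png

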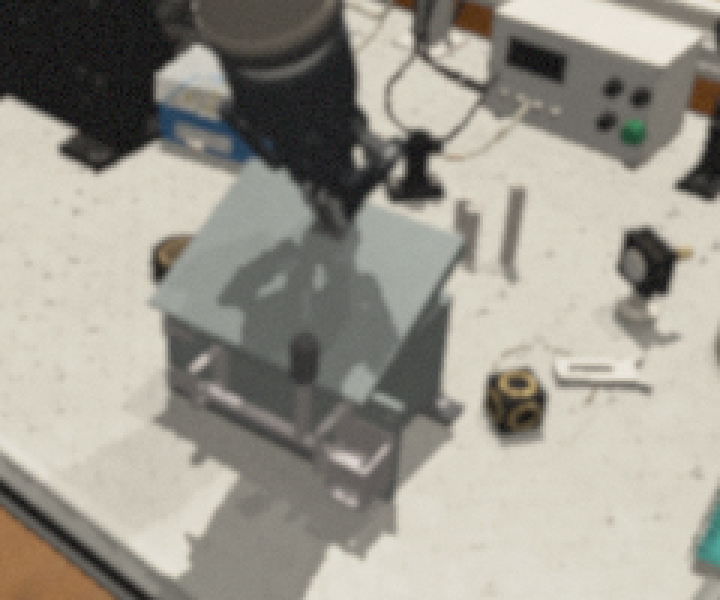

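The lid is tipped with its front edge on the rim at crop (150,300) to (370,400). I'll check the plane numerically before lifting.

Run:
```python
from h import *
W=cloud("top",np.load("pics/t2.npz")["d"]).reshape(-1,3)
c,s=np.cos(PSI),np.sin(PSI)
d=W[:,:2]-C; a=d@[c,s]; b=d@[-s,c]; z=W[:,2]
for W_,n in((W,"top"),):
    k=(a>-.062)&(a<.05)&(b>.03)&(b<.08)&(z>.07)&(z<.16)
    A=np.polyfit(a[k],z[k],1);print("left strip",k.sum(),np.degrees(np.arctan(A[0])),"top z at a=-.060:",np.polyval(A,-.060))
    k=(a>-.062)&(a<.05)&(b<-.03)&(b>-.08)&(z>.07)&(z<.16)
    A=np.polyfit(a[k],z[k],1);print("right",k.sum(),np.degrees(np.arctan(A[0])),np.polyval(A,-.060))
```

```text
left strip 1037 23.607247226695073 top z at a=-.060: 0.09005583622169419
right 164 20.60331783733802 0.09679985517688433
```

Run:
```python
from h import *
F=R.from_euler("z",np.pi)
p,r=tip(np.radians(24),.002,.09)
env.movel(list(p),.12,rot=quat(r*F));st("lifted")
c2=np.array([.505,-.233]);ps=np.radians(-90)
p=W3([.048,0,.27],c2,ps)
env.movel(list(p),.15,rot=quat(down(ps)*F));st("over")
for n in("scene","top"):
    pc,d=camera(n);cv2.imwrite(f"pics/{n}3.png",pc);np.savez(f"pics/{n}3.npz",p=pc,d=d)
```

```text
lifted t7.01 p [ 0.5898 -0.0149  0.2929] F [ 0.7  0.2 -1.7] M [-0.08  0.58  0.03] op 0.0111
over t9.03 p [ 0.5053 -0.2802  0.2701] F [-0.2  0.6 -1.1] M [-0.03 -0.04 -0.02] op 0.0107
```

View pics/scene3.png

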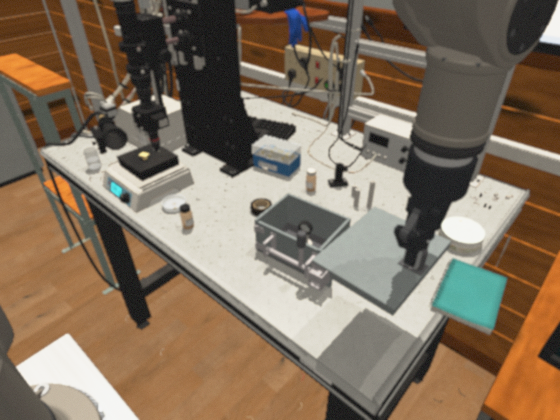

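View pics/top3.png

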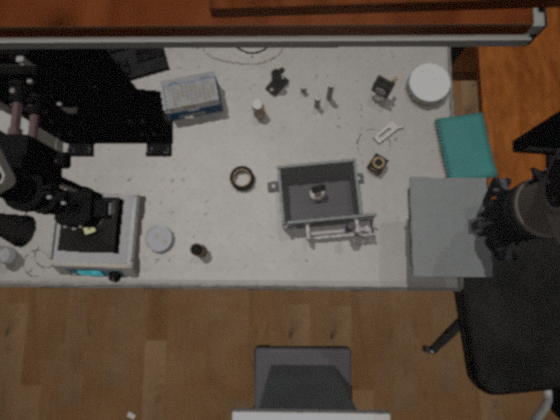

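The lid is free and held level. Before lowering it, I'll check its footprint against the bench edges.

Run:
```python
from h import *
W=cloud("top",np.load("pics/top3.npz")["d"]).reshape(-1,3)
k=(W[:,0]>.35)&(W[:,0]<.65)&(W[:,1]>-.255)&(W[:,1]<-.1)&(W[:,2]>.15)&(W[:,2]<.24)
Q=W[k];A=np.c_[Q[:,:2]-[.505,-.233],np.ones(len(Q))];co=np.linalg.lstsq(A,Q[:,2],rcond=None)[0]
print(k.sum(),co,Q.min(0),Q.max(0))
```

```text
5332 [-0.00068136 -0.0121396   0.19198515] [ 0.41982704 -0.25498877  0.17647175] [ 0.59057472 -0.16488735  0.19721148]
```

Run:
```python
from h import *
env.movel([.505,-.281,.105],.15);st("low")
print(env.movel([.505,-.281,.088],.03,stop_force=4));st("contact")
env.grip(.04);st("rel")
env.movel([.505,-.281,.20],.2);st("up")
for n in("scene","top"):
    pc,d=camera(n);cv2.imwrite(f"pics/{n}4.png",pc);np.savez(f"pics/{n}4.npz",p=pc,d=d)
W=cloud("top",d)
W=W.reshape(-1,3)
k=(W[:,0]>.38)&(W[:,0]<.63)&(W[:,1]>-.32)&(W[:,1]<-.14)&(W[:,2]>.007)&(W[:,2]<.025)
print(W[k].min(0),W[k].max(0),np.median(W[k],0))
```

```text
low t10.38 p [ 0.5056 -0.2812  0.1059] F [-0.3 -0.1 -1.6] M [-0.06  0.02 -0.02] op 0.0108
True
contact t10.84 p [ 0.5052 -0.281   0.0928] F [-1.8  0.5  6.6] M [-0.05  0.31  0.03] op 0.0107
rel t11.23 p [ 0.5045 -0.2809  0.092 ] F [0.2 0.7 0.5] M [-0.02 -0.02  0.  ] op 0.0399
up t11.93 p [ 0.5044 -0.2809  0.1992] F [0.1 0.6 0.5] M [ 0.01  0.02 -0.01] op 0.0396
[ 0.40059762 -0.31959463  0.00701215] [ 0.62985422 -0.16520038  0.02438734] [ 0.50323418 -0.23344696  0.01436705]
```

View pics/top4.png

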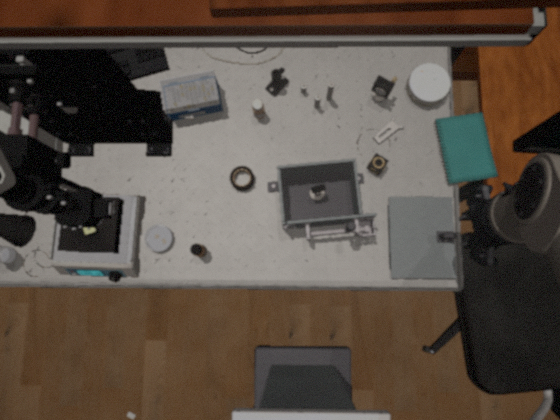

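View pics/scene4.png

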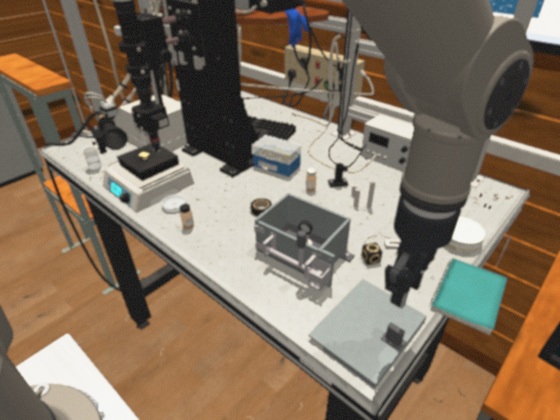

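The lid lies flat, fin up (top plate at z 14 mm), within the bench edge. Next I'll measure the knob again with the lid off and use the rim to refine the enclosure's yaw.

Run:
```python
from h import *
c,s=np.cos(PSI),np.sin(PSI)
for n in("top","scene"):
    W=cloud(n,np.load(f"pics/{n}4.npz")["d"]).reshape(-1,3);W=W[np.isfinite(W[:,2])]
    d=W[:,:2]-C;a=np.c_[d@[c,s],d@[-s,c],W[:,2]]
    k=(a[:,2]>.108)&(a[:,2]<.14)&(np.hypot(a[:,0]+.08,a[:,1]+.05)<.025);Q=a[k]
    print(n,"knob",k.sum(),Q.min(0).round(4),Q.max(0).round(4),Q.mean(0).round(4), "top z", np.percentile(Q[:,2],[50,80,95]).round(4))
    k=(abs(a[:,2]-.085)<.006)&(abs(a[:,0])<.075)&(abs(a[:,1])<.11);Q=a[k]
    for nm,sel,ax in(("far",(Q[:,0]>.045)&(abs(Q[:,1])<.07),0),("left",(Q[:,1]>.065)&(abs(Q[:,0])<.045),1),("right",(Q[:,1]<-.065)&(Q[:,1]>-.09)&(abs(Q[:,0])<.045),1)):
        q=Q[sel];print(nm,len(q),np.median(q[:,ax]).round(4),"slope",np.polyfit(q[:,1-ax],q[:,ax],1)[0].round(4))
```

```text
top knob 84 [-0.088  -0.0576  0.1081] [-0.0704 -0.0407  0.1326] [-0.0803 -0.0483  0.1253] top z [0.1266 0.1287 0.1302]
far 244 0.0572 slope 0.0079
left 134 0.0769 slope -0.0066
right 151 -0.0766 slope -0.0076
scene knob 123 [-0.0881 -0.0584  0.108 ] [-0.0719 -0.0409  0.1307] [-0.0825 -0.0512  0.1208] top z [0.1217 0.1277 0.1285]
far 220 0.0569 slope 0.0069
left 123 0.0757 slope -0.0059
right 134 -0.0781 slope -0.0079
```

Rim check: centre holds to within 1 mm and yaw refines to 5.57°. The knob is at enclosure (-0.080, -0.0495). Next, IK for the bolt and gate path.

```bash
cat >> h.py <<'E'
PSI=np.radians(5.57)
KN=np.array([-.0800,-.0497]); DR=.038-.0005; LIFT=.0118; ZK=.113+.054
HG=np.array([-.062,.073])
def kpose(draw=0,lift=0,phi=0,F=R.from_euler("z",np.pi)):
    v=KN+[0,draw]-HG
    v=HG+R.from_euler("z",-phi).apply(np.r_[v,0])[:2]
    return W3([v[0],v[1],ZK+lift]),down(PSI-phi)*F
E
python3 - <<'E'
from h import *
for F in(R.identity(),R.from_euler("z",np.pi)):
    for a in((0,.05),(0,0),(0,LIFT),(DR,LIFT),(DR,LIFT,.26),(DR,LIFT,.55)):
        p,r=kpose(*a,F=F);q=kin.inverse_kinematics(list(p),quat(r));print(a,p.round(3),None if q is None else q.round(2))
E
```

```text
(0, 0.05) [ 0.513 -0.073  0.217] [ 0.13  0.33 -0.13  2.    0.06  0.81 -1.51]
(0, 0) [ 0.513 -0.073  0.167] [ 0.1   0.41 -0.1   2.04  0.06  0.7  -1.51]
(0, 0.0118) [ 0.513 -0.073  0.179] [ 0.11  0.39 -0.1   2.03  0.06  0.72 -1.51]
(0.0375, 0.0118) [ 0.509 -0.035  0.179] [ 0.05  0.38 -0.12  2.05  0.07  0.72 -1.59]
(0.0375, 0.0118, 0.26) [ 0.487 -0.03   0.179] [-0.    0.35 -0.08  2.1   0.04  0.7  -1.84]
(0.0375, 0.0118, 0.55) [ 0.465 -0.018  0.179] [-0.07  0.31 -0.03  2.15  0.01  0.67 -2.13]
(0, 0.05) [ 0.513 -0.073  0.217] [ 0.69  0.45 -0.83  1.97  0.42  0.9   1.31]
(0, 0) [ 0.513 -0.073  0.167] [ 0.64  0.52 -0.78  2.01  0.51  0.82  1.24]
(0, 0.0118) [ 0.513 -0.073  0.179] [ 0.65  0.51 -0.8   2.    0.48  0.84  1.25]
(0.0375, 0.0118) [ 0.509 -0.035  0.179] [ 0.59  0.5  -0.8   2.02  0.48  0.83  1.18]
(0.0375, 0.0118, 0.26) [ 0.487 -0.03   0.179] [ 0.56  0.45 -0.76  2.07  0.43  0.79  0.95]
(0.0375, 0.0118, 0.55) [ 0.465 -0.018  0.179] [ 0.51  0.4  -0.71  2.12  0.38  0.75  0.67]
```

Run:
```python
from h import *
p,r=kpose(0,.05)
env.reach(list(p),quat(r));st("above")
p,r=kpose()
print(env.movel(list(p),.12,rot=quat(r),stop_force=8));st("down")
env.grip(0,50);st("grip")
p,r=kpose(0,LIFT)
print(env.movel(list(p),.04,rot=quat(r),stop_force=12));st("lift")
pc,d=camera("scene");cv2.imwrite("pics/s5.png",pc[170:320,220:400].repeat(4,0).repeat(4,1));np.savez("pics/s5.npz",p=pc,d=d)
```

```text
above t13.06 p [ 0.5125 -0.0738  0.2164] F [-0.6  0.6 -0.5] M [-0.08 -0.    0.01] op 0.0402
False
down t13.62 p [ 0.5128 -0.0729  0.167 ] F [ 0.  -0.7  0.4] M [ 0.04 -0.01  0.05] op 0.0401
grip t13.96 p [ 0.5132 -0.0724  0.1679] F [-1.1  2.   5.8] M [0.34 0.21 0.01] op 0.0162
False
lift t14.40 p [ 0.5129 -0.0724  0.1791] F [ 1.9  3.9 -1.2] M [ 0.7  -0.42 -0.05] op 0.0159
```

View pics/s5.png

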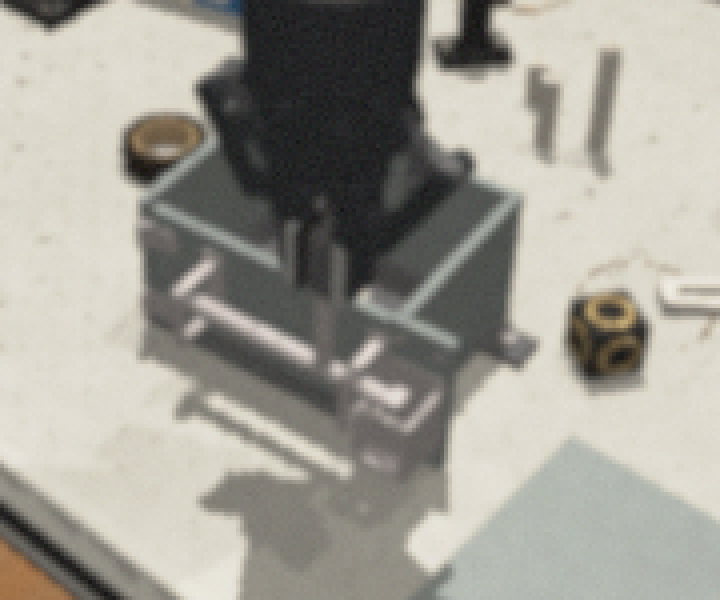

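The bolt bar now sits higher in its guides (crop 260,330), and the knob is in the pads. Drawing it back now.

Run:
```python
from h import *
p,r=kpose(.012,LIFT)
print(env.movel(list(p),.05,rot=quat(r),stop_force=9));st("d12")
p,r=kpose(.0405,LIFT)
print(env.movel(list(p),.05,rot=quat(r),stop_force=7));s=st("drawn")
p0,_=kpose(0,LIFT);print("moved",np.dot(s["tcp_pos"]-p0,[-np.sin(PSI),np.cos(PSI),0]))
for n in("scene","top"):
    pc,d=camera(n);np.savez(f"pics/{n}6.npz",p=pc,d=d)
    cv2.imwrite(f"pics/{n}6.png",pc[170:320,220:400].repeat(4,0).repeat(4,1))
```

```text
False
d12 t14.84 p [ 0.5115 -0.0603  0.1788] F [ 1.8  2.4 -1.5] M [ 0.18 -0.46 -0.1 ] op 0.0165
True
drawn t15.38 p [ 0.5088 -0.0343  0.1788] F [ 2.2 -2.3 -0.8] M [-0.44 -0.52 -0.07] op 0.0166
moved 0.03872947761199571
```

View pics/scene6.png

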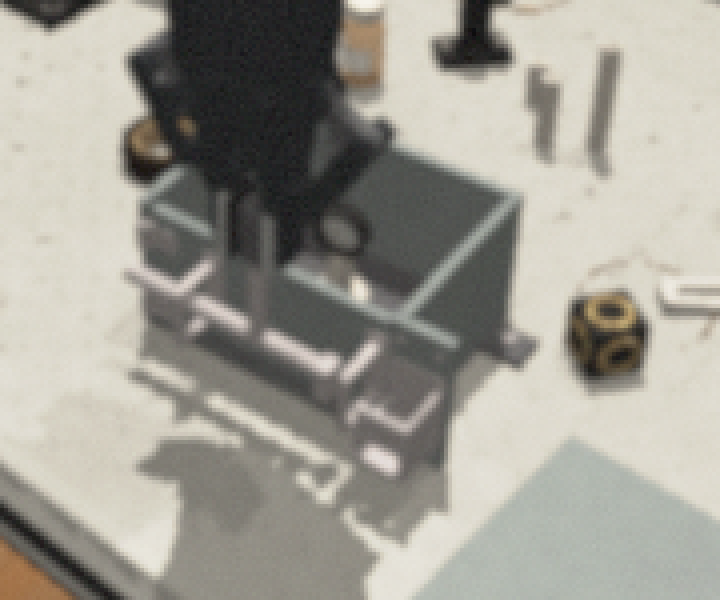

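The bolt is drawn to its stop (38 mm, with the reaction force rising) and the nose at crop (325,360) is clear of the keeper. Swinging the gate now.

Run:
```python
from h import *
for ph in(6,12,18,24,30):
    p,r=kpose(.038,LIFT-.0005,np.radians(ph))
    b=env.movel(list(p),.04,rot=quat(r),stop_force=18);st((ph,b))
    if b: break
for n in("scene","top"):
    pc,d=camera(n);np.savez(f"pics/{n}7.npz",p=pc,d=d)
    cv2.imwrite(f"pics/{n}7.png",pc[170:320,220:400].repeat(4,0).repeat(4,1) if n=="scene" else pc[140:290,230:420].repeat(4,0).repeat(4,1))
```

```text
(6, False) t15.87 p [ 0.5001 -0.033   0.1786] F [ 2.7  1.3 -1.2] M [ 0.13 -0.66 -0.01] op 0.0162
(12, False) t16.24 p [ 0.4915 -0.0311  0.1785] F [ 2.9  0.3 -0.9] M [ 0.13 -0.68 -0.05] op 0.0165
(18, False) t16.62 p [ 0.483  -0.0282  0.1784] F [ 3.5  0.2 -1.6] M [ 0.06 -0.7  -0.02] op 0.0163
(24, False) t16.99 p [ 0.4748 -0.0242  0.1784] F [ 3.9 -0.2 -0.5] M [-0.08 -0.74  0.08] op 0.0165
(30, False) t17.37 p [ 0.4672 -0.0193  0.1784] F [ 4.2 -1.4 -1.1] M [-0.23 -0.73  0.04] op 0.0164
```

View pics/scene7.png

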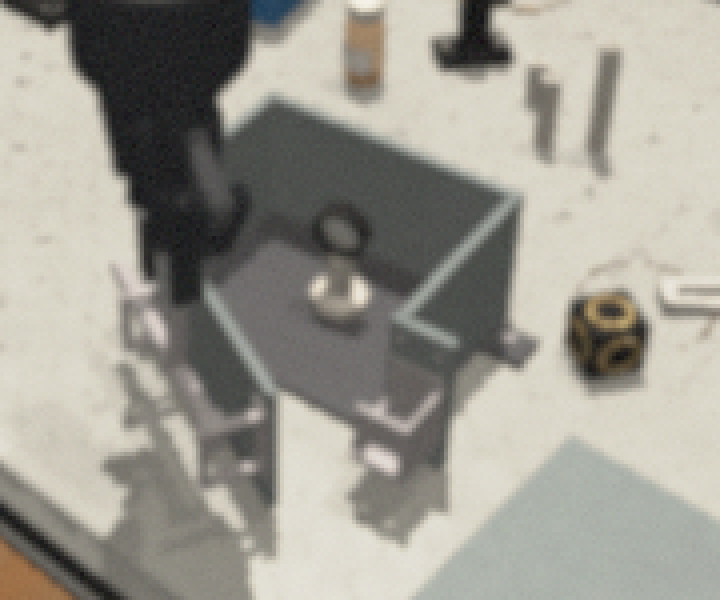

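View pics/top7.png

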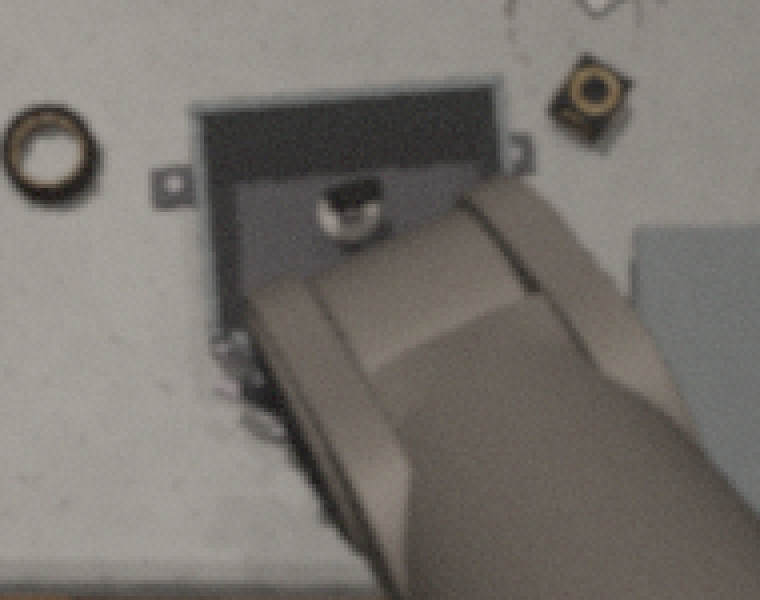

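The gate stands open with its top edge running from crop (205,288) to (272,390). I'll measure its angle and compare the surrounding objects before and after.

Run:
```python
from h import *
uv=np.array([[205,288],[238,338],[272,390]])/4+[220,170]
X=rayplane("scene",uv,.083);H=W3([-.062,.073,0])
c,s=np.cos(PSI),np.sin(PSI)
for x in X: 
    d=x-H; a,b=d[0]*c+d[1]*s,-d[0]*s+d[1]*c; print(x.round(4),"angle",np.degrees(np.arctan2(-a,-b)).round(1),"r",np.hypot(a,b).round(4))
d=X[2]-X[0];a,b=d[0]*c+d[1]*s,-d[0]*s+d[1]*c;print("edge dir",np.degrees(np.arctan2(-a,-b)))
# bystanders
for n in("scene","top"):
    A=np.load(f"pics/{n}0.npz")["p"];B=np.load(f"pics/{n}7.npz")["p"]
    D=cv2.absdiff(A,B).max(2)
    for nm,P,h in(("tape",[.635,.148,.01],18),("cube",[.66,-.142,.017],13),("vial",[.468,.224,.03],16)):
        u,v=proj(n,P)[0].round().astype(int);k=np.s_[v-h:v+h,u-h:u+h]
        sh=cv2.phaseCorrelate(cv2.cvtColor(A[k],6).astype(np.float64),cv2.cvtColor(B[k],6).astype(np.float64))
        print(n,nm,(u,v),"meandiff",D[k].mean().round(1),"shift px",np.round(sh[0],2))
st("now")
```

```text
[ 0.495  -0.0152  0.083 ] angle 24.4 r 0.0701
[ 0.4798 -0.0501  0.083 ] angle 26.1 r 0.1081
[ 0.4651 -0.0837  0.083 ] angle 26.9 r 0.1447
edge dir 29.203113660506098
scene tape (np.int64(262), np.int64(206)) meandiff 103.1 shift px [-12.17  -6.44]
scene cube (np.int64(370), np.int64(252)) meandiff 10.0 shift px [0.51 0.47]
scene vial (np.int64(187), np.int64(219)) meandiff 12.2 shift px [0.1  0.05]
top tape (np.int64(242), np.int64(176)) meandiff 6.8 shift px [ 0.01 -0.16]
top cube (np.int64(376), np.int64(164)) meandiff 6.0 shift px [0.55 0.5 ]
top vial (np.int64(202), np.int64(252)) meandiff 6.7 shift px [ 0.22 -0.07]
now t17.47 p [ 0.4672 -0.0193  0.1783] F [ 3.7 -0.4 -0.8] M [-0.19 -0.77  0.01] op 0.0165
```

Run:
```python
from h import *
job.job_done();st("done")
```

```text
the job is handed in; nothing more can be done
the job is handed in; nothing more can be done
```

The job is done and handed in at about 17.5 s of the 51 s allowed. The gripper is still holding the gate open at about 30°.

- **Lid:** I gripped it by the fin and tipped it 24° about the front rim. The camera plane on the clear left side gave 23.6°, with the front edge still at rim height. The right side read 20.6° and about 7 mm higher, but only a few points were visible there past the gripper. The lid now lies flat on the bench, fin up, centred near (0.505, -0.233) and turned about 90°. I turned it because the bench ends at about y = -0.317, so the area you gave as free down to y = -0.40 is not all bench.
- **Bolt:** I lifted it about 11–12 mm and drew it back until it pushed against its stop, at about 38 mm. The picture shows the nose clear of the keeper.
- **Gate:** I swung it to a commanded 30° with about 4 N at the tool. Its top edge measures 29.2° in the picture; lines taken from the hinge to points on that edge gave 24–27°. I put that gap down to the visible edge lying off the hinge axis.
- **Other objects:** The lens mount is standing. The tape, cube and vial show no real shift in the top view (0.7 px or less). In the scene view the arm hides the tape, so that comparison told me nothing.

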